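# Point out the next piece to sand, and where it goes

## Robot

A 6-joint arm with a two-finger parallel gripper is mounted at the origin on the work surface. World frame = base frame: x ahead of the robot, y to its left, z up, the work surface at z = 0. Lengths are in m, angles in rad, forces in N, time in s.
With the tool pointing down it reaches from about 0.25 to 0.725 m from the base axis. Payload 4 kg.
Tool frame: the origin (TCP) lies at the very end of the fingers, on their centre line; the grasp point (between the pads) lies 19 mm behind it; z points along the fingers, y is the line along which they close (so a half turn about z gives the same grasp; the last joint's range is limited). The gripper opens to 85 mm and grips with 20 to 120 N. Pads are 22 mm wide; open, the fingers measure 114 mm over their backs; the gripper's body (76 mm by 85 mm) begins 54 mm behind the grasp point. The pads swing forward as they close: fully open they stand 13 mm farther back than shut.
Start: joints at [1.346, 0.241, 0.005, 1.335, 0, 1.571], TCP at [0.111, 0.487, 0.231] pointing down, gripper open.
Joint ranges: [-2.72, 2.72], [-1.05, 1.87], [-1.09, 1.28], [-1.99, 2.15], [-1.42, 1.44], [-3.14, 3.14]. Speed limits (rad/s): [2.79, 2.79, 3.14, 3.14, 3.14, 3.14].

## Interface

Orientations are given as a unit quaternion [x, y, z, w].
In Python, from workcell import bot, vision, workorder, boxes_of gives the robot as it stands.
- The arm moves only by the tool send_rows, never from a script. Its argument "motion" is text: rows parted by semicolons, each of 5 numbers parted by spaces: the closure, from -1 (fully open) to 1 (shut), so that 0 is half open, then the shift along the tool's x, y, z in cm, then the turn about the tool's z in rad. In form: claw x y z twist; .... A call has 1 to 5 rows; each row is the pose to reach, as a shift and turn from the pose commanded when the call began, along the tool's axes at that moment; what a row does not reach only later rows make up. A row lasts 1/10 s, in which the tool goes at most 50 mm and 8.59 degrees, less where a joint would pass 70% of its speed; a pose out of reach is approached as far as the arm can. A call with a gripper value outside its range is refused whole. The fingers move at their own pace and stop on an object; the grip force is fixed at half the most. Time passes only in rows, so rows that repeat a pose let the fingers close. It gives the time, the measured TCP pose, the force, the opening and the grip force at its end, in the units of the state.
- bot.get_obs(): the state, without advancing time (a new reading comes with each control period).
- vision.camera(name): name is "side" or "top"; returns the picture (420x560x3 uint8, red, green, blue); there is no depth.
- vision.camera_model(name): a dict with "fov_y" (degrees; the focal length in pixels is half the picture's height over the tangent of half this angle, whatever the lens; pixels are square), "cx", "cy" (the principal point, pixels), "world_from_camera" (4x4, takes a point from camera to world coordinates). Camera axes: x right, y down, z forward; pixel columns grow to the right and rows downward; lengths in m; the calibration is good to about 2 mm. A picture is of the moment at which its call begins. camera_model takes no time and is no camera call.
- workorder.job_done(): hands the job in; it is judged then, once.
Trained networks look in the newest picture that a camera, given by its name, has taken for a name from the list of things; names that differ only in an ending like _2 or _b are one class to them, and where a whole thing is asked for, a point or a joint stands for the part that bears it (a point fixed in the world has none). Each returns a list of dicts, best first, with "conf" (0 to 1); they miss things now and then, are a little off and sometimes report something else, mostly with a low value. They report only what shows in the picture. A call takes as long as a camera call. They do not tell look-alikes from the thing itself.
- boxes_of(camera, target): "rect" ([centre column, centre row, width, height] in pixels, round what is visible of it).
The state is a dict: "clock": time; "joint_pos": joint angles; "joint_vel": joint speeds; "tau": joint torques, N m; "eef_pos": TCP position; "tool_rot": TCP orientation; "ft_force": force on the tool from outside, world axes, zero at the start; "ft_torque": the same for the moment, N m; "grip_width": finger opening in m; "grasp_force": force on a finger pad.
Only numpy, scipy, OpenCV 4.12 (cv2) and the standard library are available. Lean on these libraries where they do the work, as an engineer would, in place of code of your own. Each camera call takes 0.05 s, during which the arm holds its last target. There are 200 camera calls.

## Task

Show the trainee which piece to sand next and where: point down at the middle of the pine piece with one rounded end, fingertips a few centimetres above it, and stay there for two full seconds; then point down in the same way at the middle of the small metal work table in front of the sander's disc, again for two full seconds. Touch nothing at all, and do not bring the fingers down over the middle of any other thing lying on the bench. Finish with the hand drawn back, a hand's length or more from the work table.

Things in the scene. Friction and masses are not known exactly. Their poses are not given: they have to be found in the camera images.
- round_piece: The piece to point at: bare pine, one end (towards its +x) a full half-round of 30 mm radius, the other end square. Loose, lying flat on the bench; 100 x 60 mm seen from above, 22 mm thick. Origin at the centre of the 100 x 60 mm outline, on the underside; x along the length, z up.
- plain_piece: Another bare pine piece, a plain rectangle with two square ends; not to be pointed at. Loose, lying flat on the bench; 100 x 60 mm seen from above, 22 mm thick. Origin at the centre of the 100 x 60 mm outline, on the underside; x along the length, z up.
- notched_piece: Another bare pine piece, with a 35 x 30 mm square notch cut out of one corner; not to be pointed at. Loose, lying flat on the bench; 100 x 60 mm seen from above, 22 mm thick. Origin at the centre of the 100 x 60 mm outline, on the underside; x along the length, z up.
- holed_piece: Another bare pine piece, a rectangle with a 30 mm round hole through it; not to be pointed at. Loose, lying flat on the bench; 100 x 60 mm seen from above, 22 mm thick. Origin at the centre of the 100 x 60 mm outline, on the underside; x along the length, z up.
- cork_block: Cork sanding block, 100 x 55 mm, 36 mm high, loose; not to be pointed at. Origin at the centre of its underside, z up.
- wax_tin: Round metal tin, 68 mm across, 38 mm high, standing loose; not to be pointed at. These six loose things lie in mixed order to the right of the sander, centres at least 120 mm apart. Origin at the centre of its underside, z up.
- sander_table (a point): Middle of the top of the sander's work table: a level metal plate, 160 mm (x) by 100 mm (y), 120 mm above the bench, on the fixed blue disc sander at the robot's left. z up; +y points to the upright sanding disc, 150 mm across, its face 55 mm from this point. Behind the disc are a guard reaching 209 mm above the bench and the motor.
Mind the look-alikes: they are no part of the job. What is shaped like the round_piece but blue or green is not meant.

How it is judged:
By the outcome, as a careful person would: the job done as asked, in the order asked, and still so for the second after the job is handed in, with the robot touching nothing.
It also fails if it takes over 46 s, if anything falls off the work surface, if the arm or the gripper's body presses on something with over 40 N, if the wrist force passes 120 N, or if a joint passes its speed limit or range.

## Working session

There is one attempt and no reset: what is moved stays moved. The work goes in short steps, Python scripts to look and compute and a tool call to move; the robot and the scene stay as the last step left them, time stands still between calls to the robot, and variables do not carry over. Pictures are saved under pics/ and viewed, at most 10 in all, crops included, and the job is handed in when it is done.

Besides the shell and the picture viewer there is one more tool, called after "Emit:" by a JSON object that holds its "api" and its "payload". send_rows: Moves the arm, as the interface text tells. Its arguments: {"type":"object","properties":{"motion":{"type":"string"}},"required":["motion"]}

```bash
mkdir -p pics
cat > h.py <<'E'
import numpy as np, cv2
from workcell import bot, vision, workorder, boxes_of
def ray(cam,u,v,z):
    m=vision.camera_model(cam); f=210/np.tan(np.radians(m["fov_y"])/2)
    T=np.array(m["world_from_camera"]); d=T[:3,:3]@np.array([(u-m["cx"])/f,(v-m["cy"])/f,1]); o=T[:3,3]
    return (o+d*(z-o[2])/d[2]).round(4)
E
python3 - <<'E'
from h import *
for c in ("top","side"):
    cv2.imwrite(f"pics/{c}0.png",vision.camera(c)[:,:,::-1])
    print(c,{k:np.round(v,3).tolist() for k,v in vision.camera_model(c).items() if k!="lens"})
for t in ("round_piece","plain_piece","notched_piece","holed_piece","cork_block","wax_tin","sander_table"):
    for d in boxes_of("top",t)[:3]: print(t,np.round(d["rect"]),round(d["conf"],2),ray("top",*d["rect"][:2],.12 if t[0]=="s" else .022))
s=bot.get_obs(); print(s["clock"],s["eef_pos"],s["tool_rot"],s["grip_width"])
E
```

```text
top {'fov_y': 57.691, 'cx': 283.2, 'cy': 208.797, 'world_from_camera': [[-0.005, -0.983, 0.182, 0.399], [-1.0, 0.006, 0.001, -0.02], [-0.002, -0.182, -0.983, 1.024], [0.0, 0.0, 0.0, 1.0]]}
side {'fov_y': 50.655, 'cx': 284.822, 'cy': 204.95, 'world_from_camera': [[0.938, -0.186, 0.291, 0.159], [-0.345, -0.466, 0.815, -1.097], [-0.016, -0.865, -0.502, 0.76], [0.0, 0.0, 0.0, 1.0]]}
round_piece [391. 196.  26.  37.] 0.91 [ 0.6181 -0.3093  0.022 ]
round_piece [412. 145.  24.  37.] 0.73 [ 0.7622 -0.377   0.022 ]
plain_piece [268. 256.  31.  38.] 0.66 [0.4598 0.0198 0.022 ]
notched_piece [327. 261.  31.  42.] 0.69 [ 0.4447 -0.1343  0.022 ]
holed_piece [387. 267.  39.  44.] 0.59 [ 0.4284 -0.2887  0.022 ]
cork_block [326. 196.  32.  45.] 0.59 [ 0.6194 -0.1346  0.022 ]
wax_tin [268. 196.  23.  33.] 0.65 [0.6208 0.0217 0.022 ]
wax_tin [393. 195.  27.  38.] 0.15 [ 0.6216 -0.3162  0.022 ]
sander_table [ 83. 207. 166.  92.] 0.6 [0.5725 0.4636 0.12  ]
0.45 [0.11142354 0.48739795 0.23124099] [ 1.12149521e-01  9.93691341e-01 -5.83658917e-05  5.23239752e-06] 0.08542299364542993
```

View pics/top0.png

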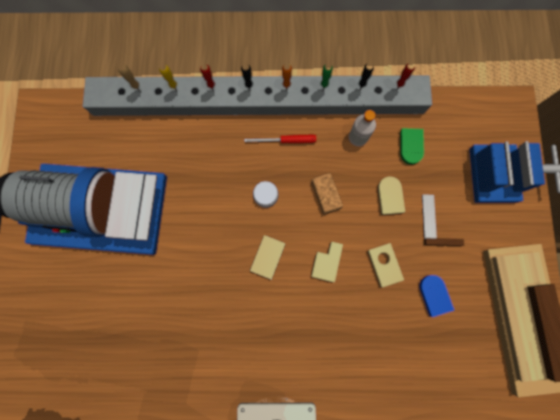

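View pics/side0.png

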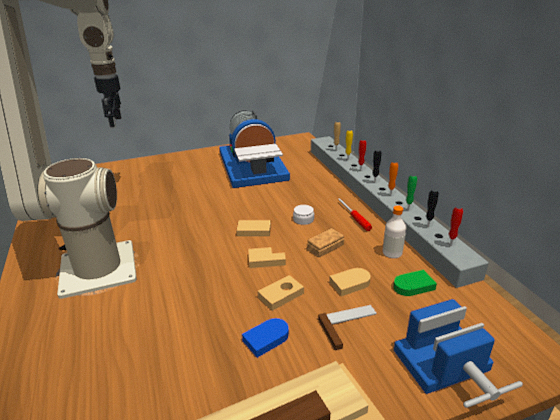

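The top picture shows three round-ended pieces: pine at (391,196), green at (412,145) and blue at (436,295). The bare pine one at (391,196) is the piece meant, since only it has both the colour and the half-round end. The metal table is the pale plate near (132,206), with the disc to its left. Next I'll confirm both in one enlarged crop and check the lens.

Run:
```python
from h import *
m=vision.camera_model("top"); print(m.keys(), {k:v for k,v in m.items() if k not in("world_from_camera",)})
def proj(c,p):
    m=vision.camera_model(c); f=210/np.tan(np.radians(m["fov_y"])/2)
    q=np.linalg.inv(np.array(m["world_from_camera"]))@np.r_[p,1]; return f*q[0]/q[2]+m["cx"],f*q[1]/q[2]+m["cy"]
e=bot.get_obs()["eef_pos"]
print("tcp side",proj("side",e),"top",proj("top",e),"base side",proj("side",[0,0,0]),"base top",proj("top",[0,0,0]))
im=cv2.imread("pics/top0.png")
a=cv2.resize(im[150:260,85:185],None,fx=4,fy=4,interpolation=3); b=cv2.resize(im[165:228,360:420],(400,440),interpolation=3)
cv2.imwrite("pics/crop.png",np.hstack([a,b]))
g=im.astype(int); R,G,B=g[...,2],g[...,1],g[...,0]
k=((R>180)&(G>150)&(B<170)&(R-B>40)).astype(np.uint8); k[:170]=0;k[222:]=0;k[:,:370]=0;k[:,412:]=0
r=cv2.minAreaRect(cv2.findNonZero(k)); print("round",r,k.sum(),ray("top",*r[0],.022))
k=((g.min(2)>150)&(g.max(2)-g.min(2)<40)).astype(np.uint8); k[:150]=0;k[260:]=0;k[:,:85]=0;k[:,180:]=0
r=cv2.minAreaRect(cv2.findNonZero(k)); print("plate",r,k.sum(),ray("top",*r[0],.12)); print([ray("top",*p,.12)[:2].tolist() for p in cv2.boxPoints(r)])
```

```text
dict_keys(['fov_y', 'cx', 'cy', 'world_from_camera']) {'fov_y': 57.69140372549108, 'cx': 283.1998324952096, 'cy': 208.79651246445783}
tcp side (np.float64(117.05702995687642), np.float64(126.60384394327174)) top (np.float64(18.52647633813416), np.float64(434.10574977547924)) base side (np.float64(98.63913360043756), np.float64(268.3241920437457)) base top (np.float64(276.40579363175425), np.float64(445.0020287605379))
round ((391.5599670410156, 194.4199981689453), (34.08255386352539, 20.50609588623047), 81.8698959350586) 655 [ 0.6222 -0.3116  0.022 ]
plate ((119.43032836914062, 204.26638793945312), (65.9100112915039, 64.37091827392578), 5.194429397583008) 2471 [0.5797 0.3761 0.12  ]
[[0.5095, 0.4562], [0.6681, 0.4561], [0.6519, 0.2937], [0.4944, 0.2988]]
```

View pics/crop.png

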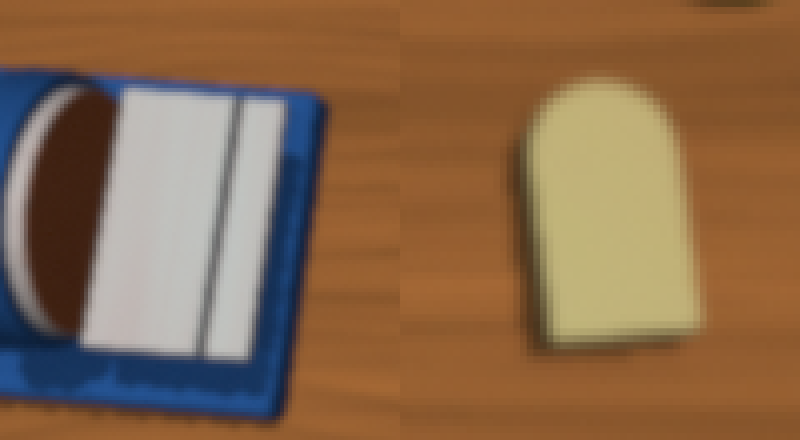

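The crop confirms one half-round pine piece, with its round end up. The plate corners are at about (115.5,172), (156,174.5), (147.5,240) and (105,237). The projected base row is off, so the lens probably distorts; I'll estimate that from known sizes.

```bash
python3 - <<'E'
from h import *
from scipy.optimize import least_squares
P=np.array([[115.5,172],[156.2,174.5],[147.5,240],[105,236.7]])
im=cv2.imread("pics/top0.png").astype(int); R,G,B=im[...,2],im[...,1],im[...,0]
def und(c,p,k):
    m=vision.camera_model(c); f=210/np.tan(np.radians(m["fov_y"])/2)
    K=np.array([[f,0,m["cx"]],[0,f,m["cy"]],[0,0,1]])
    return cv2.undistortPoints(np.float32(p).reshape(-1,1,2),K,np.float32([k,0,0,0]),P=K)[:,0]
def rp(c,p,z,k): return np.array([ray(c,*q,z) for q in und(c,p,k)])
for k in (0,-.1,-.2,-.3,.1):
    W=rp("top",P,.12,k); n=np.linalg.norm
    print(k,"plate ctr",W.mean(0).round(4),"x-len",n(W[0]-W[3]),n(W[1]-W[2]),"y-len",n(W[0]-W[1]),n(W[3]-W[2]),
     "yaw",np.arctan2(*(W[0]-W[3]+W[1]-W[2])[[1,0]]),
     "round",rp("top",[[391.5,195.5]],.022,k)[0], "len",n(np.subtract(*rp("top",[[389.5,176.2],[393.6,213.2]],.022,k))),
     "side tbl",rp("side",[[258,153]],.12,k)[0],"side rnd",rp("side",[[351,278]],.022,k)[0])
E
python3 - <<'E'
import cv2
im=cv2.imread("pics/side0.png")
cv2.imwrite("pics/scrop.png",cv2.hconcat([cv2.resize(im[120:190,215:295],(480,420),interpolation=3),cv2.resize(im[260:300,322:378],(320,229),interpolation=3).copy() if 0 else cv2.resize(im[255:305,322:360+0],(304,420),interpolation=3)]))
E
```

```text
0 plate ctr [0.5771 0.3476 0.12  ] x-len 0.15993739400152795 0.1613321108769112 y-len 0.10063682228687469 0.10204631301521874 yaw -0.07758357940320935 round [ 0.6192 -0.3113  0.022 ] len 0.10203259283189856 side tbl [0.5695 0.3289 0.12  ] side rnd [ 0.616  -0.3138  0.022 ]
-0.1 plate ctr [0.5772 0.3545 0.12  ] x-len 0.16370833821158895 0.1635631376563803 y-len 0.10589508959342735 0.10769015739611489 yaw -0.08075593393563105 round [ 0.6195 -0.3137  0.022 ] len 0.10302630732002384 side tbl [0.5696 0.3297 0.12  ] side rnd [ 0.6161 -0.3154  0.022 ]
-0.2 plate ctr [0.5774 0.3624 0.12  ] x-len 0.16801648728621843 0.1659022905206556 y-len 0.11207006736858867 0.11452654714082666 yaw -0.08515575363600204 round [ 0.6198 -0.3163  0.022 ] len 0.10392521349508983 side tbl [0.5697 0.3306 0.12  ] side rnd [ 0.6163 -0.3171  0.022 ]
-0.3 plate ctr [0.5776 0.3714 0.12  ] x-len 0.1730668368001219 0.16844990353217779 y-len 0.11986959581144838 0.12326110497638741 yaw -0.09060686493144159 round [ 0.6201 -0.3191  0.022 ] len 0.10492402012885324 side tbl [0.5698 0.3315 0.12  ] side rnd [ 0.6164 -0.3188  0.022 ]
0.1 plate ctr [0.5769 0.3415 0.12  ] x-len 0.15678322614361534 0.15940103512838294 y-len 0.09619360685617312 0.0973983572756748 yaw -0.07471003852148783 round [ 0.6189 -0.3089  0.022 ] len 0.10123364065368791 side tbl [0.5694 0.3281 0.12  ] side rnd [ 0.6159 -0.3122  0.022 ]
```

View pics/scrop.png

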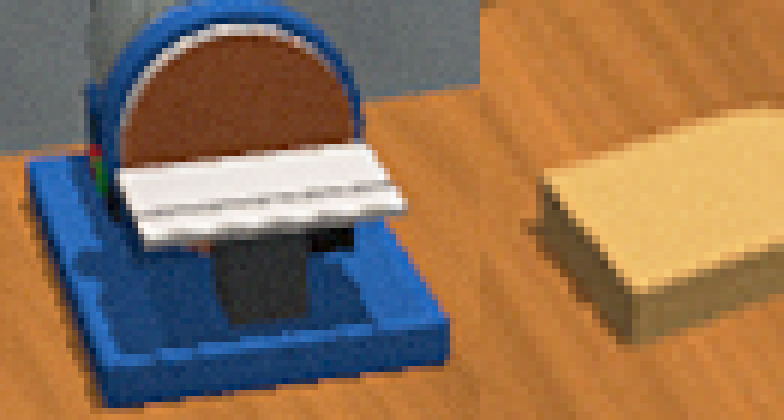

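Without distortion the known sizes come out right: the plate measures 160 x 101 mm and the piece 102 mm. That puts the piece centre at (0.619, -0.312) and the table middle at (0.577, 0.347, 0.12). Fingers shut, up first, then over.

Emit:
{"api": "send_rows", "payload": {"motion": "1 -1 -1 -2 0; 1 -3 -3 -4 0; 1 -6 -6 -6 0; 1 -9 -9 -7 0; 1 -12 -12 -7 0"}}

```text
clock: 0.95
eef_pos: [0.2027, 0.3433, 0.3031]
tool_rot: [0.112, 0.994, 0.002, 0.001]
ft_force: [1.2, 0.2, 0.1]
grip_width: 0.0121
grasp_force: 0.0
```

Emit:
{"api": "send_rows", "payload": {"motion": "1 -3 -3 0 0; 1 -6 -6 0 0; 1 -9 -9 0 0; 1 -12 -12 0 0; 1 -15 -15 0 0"}}

```text
clock: 1.45
eef_pos: [0.3151, 0.1625, 0.3017]
tool_rot: [0.112, 0.994, 0.0, 0.001]
ft_force: [1.9, -0.4, -0.2]
grip_width: 0.0001
grasp_force: 0.0
```

Emit:
{"api": "send_rows", "payload": {"motion": "1 -3 -3 0 0; 1 -6 -6 0 0; 1 -9 -9 0 0; 1 -12 -12 0 0; 1 -15 -15 0 0"}}

```text
clock: 1.95
eef_pos: [0.4279, -0.0174, 0.3016]
tool_rot: [0.112, 0.994, 0.0, 0.0]
ft_force: [1.5, 0.5, 0.5]
grip_width: 0.0001
grasp_force: 0.0
```

```bash
cat > go.py <<'E'
import sys
from h import *
from scipy.spatial.transform import Rotation as Ro
s=bot.get_obs(); t=np.array([float(a) for a in sys.argv[1:4]])
print(s["clock"],s["eef_pos"].round(4),s["joint_pos"].round(2),s["grip_width"].round(3),"cm:",(100*Ro.from_quat(s["tool_rot"]).inv().apply(t-s["eef_pos"])).round(1),s["ft_force"].round(1))
E
python3 go.py .619 -.312 .06
```

```text
Traceback (most recent call last):
  File "go.py", line 5, in <module>
    print(s["clock"],s["eef_pos"].round(4),s["joint_pos"].round(2),s["grip_width"].round(3),"cm:",(100*Ro.from_quat(s["tool_rot"]).inv().apply(t-s["eef_pos"])).round(1),s["ft_force"].round(1))
                                                                   ^^^^^^^^^^^^^^^^^^^^^
AttributeError: 'float' object has no attribute 'round'
```

Emit:
{"api": "send_rows", "payload": {"motion": "1 -3 -3 0 0; 1 -6 -6 0 0; 1 -9 -9 0 0; 1 -12 -12 0 0; 1 -15 -15 0 0"}}

```text
clock: 2.45
eef_pos: [0.5408, -0.1969, 0.3013]
tool_rot: [0.112, 0.994, 0.0, 0.0]
ft_force: [0.3, 0.4, 0.2]
grip_width: 0.0004
grasp_force: 0.0
```

Emit:
{"api": "send_rows", "payload": {"motion": "1 -3 -3 0 0; 1 -6 -6 0 0; 1 -9 -8.5 0 0; 1 -10.3 -9.6 0 0; 1 -10.3 -9.6 0 0"}}

```text
clock: 2.95
eef_pos: [0.6197, -0.3141, 0.2984]
tool_rot: [0.113, 0.994, 0.0, -0.001]
ft_force: [-0.9, 0.3, -0.2]
grip_width: -0.0
grasp_force: 0.0
```

```bash
sed -i 's/\["grip_width"\].round(3)/["grip_width"]/' go.py; python3 go.py .619 -.312 .06
```

```text
2.95 [ 0.6197 -0.3141  0.2984] [-0.47  0.69  0.87  1.76 -0.   -0.24] -4.053712288642923e-05 cm: [ 0.1  0.2 23.8] [-0.9  0.3 -0.2]
```

Emit:
{"api": "send_rows", "payload": {"motion": "1 0 0 3 0; 1 0 0 7 0; 1 0 0 11 0; 1 0 0 14 0; 1 0 0 15 0"}}

```text
clock: 3.45
eef_pos: [0.6164, -0.3095, 0.1475]
tool_rot: [0.112, 0.994, 0.001, -0.003]
ft_force: [-0.9, 0.4, -0.5]
grip_width: 0.0001
grasp_force: 0.0
```

Emit:
{"api": "send_rows", "payload": {"motion": "1 0 0 3 0; 1 0 0 6 0; 1 0 0 8 0; 1 0 0 8.8 0; 1 0 0 8.8 0"}}

```text
clock: 3.95
eef_pos: [0.6188, -0.3113, 0.0634]
tool_rot: [0.112, 0.994, 0.0, -0.0]
ft_force: [0.1, 0.1, 0.4]
grip_width: -0.0002
grasp_force: 0.0
```

```bash
python3 go.py .619 -.312 .06
python3 - <<'E'
from h import *
a=vision.camera("side")[:,:,::-1]; b=vision.camera("top")[:,:,::-1]
cv2.imwrite("pics/p1.png",np.hstack([cv2.resize(a[180:320,290:430],(400,400),interpolation=3),cv2.resize(b[120:260,320:460],(400,400),interpolation=3)]))
E
```

```text
3.95 [ 0.6188 -0.3113  0.0634] [-0.47  0.73  0.34  1.18  0.   -0.24] -0.0002456487889549755 cm: [-0.  -0.1  0.3] [0.1 0.1 0.4]
```

View pics/p1.png

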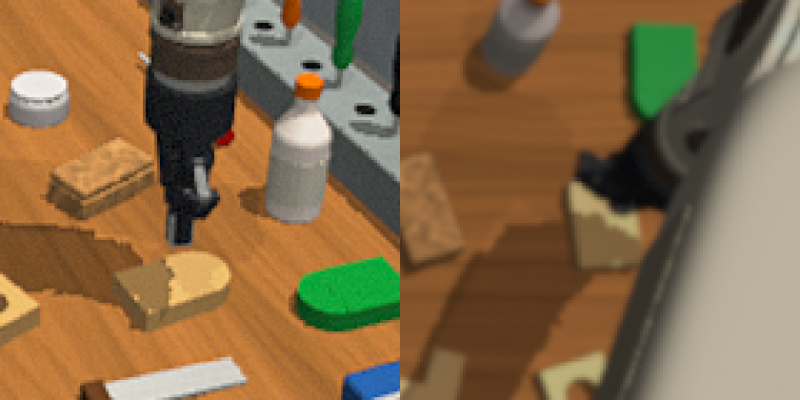

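The shut fingertips stand over the pine piece; in the side view they are at crop (180,243), just above it, and clear of everything else. I'll lower slightly and hold for 2.5 s.

Emit:
{"api": "send_rows", "payload": {"motion": "1 0 0 0.5 0; 1 0 0 0.5 0; 1 0 0 0.5 0; 1 0 0 0.5 0; 1 0 0 0.5 0"}}

```text
clock: 4.55
eef_pos: [0.6191, -0.3119, 0.0585]
tool_rot: [0.112, 0.994, -0.0, 0.0]
ft_force: [-0.6, -0.6, 0.3]
grip_width: 0.0001
grasp_force: 0.0
```

Emit:
{"api": "send_rows", "payload": {"motion": "1 0 0 0 0; 1 0 0 0 0; 1 0 0 0 0; 1 0 0 0 0; 1 0 0 0 0"}}

```text
clock: 5.05
eef_pos: [0.619, -0.3118, 0.0583]
tool_rot: [0.112, 0.994, -0.0, -0.0]
ft_force: [-0.6, -0.4, -0.0]
grip_width: 0.0001
grasp_force: 0.0
```

Emit:
{"api": "send_rows", "payload": {"motion": "1 0 0 0 0; 1 0 0 0 0; 1 0 0 0 0; 1 0 0 0 0; 1 0 0 0 0"}}

```text
clock: 5.55
eef_pos: [0.6191, -0.3119, 0.0583]
tool_rot: [0.112, 0.994, -0.0, 0.0]
ft_force: [-0.2, 0.4, 0.5]
grip_width: 0.0003
grasp_force: 0.0
```

Emit:
{"api": "send_rows", "payload": {"motion": "1 0 0 0 0; 1 0 0 0 0; 1 0 0 0 0; 1 0 0 0 0; 1 0 0 0 0"}}

```text
clock: 6.05
eef_pos: [0.6191, -0.3118, 0.0583]
tool_rot: [0.112, 0.994, 0.0, 0.0]
ft_force: [0.5, -0.8, -0.0]
grip_width: 0.0003
grasp_force: 0.0
```

Emit:
{"api": "send_rows", "payload": {"motion": "1 0 0 0 0; 1 0 0 0 0; 1 0 0 0 0; 1 0 0 0 0; 1 0 0 0 0"}}

```text
clock: 6.55
eef_pos: [0.6191, -0.3118, 0.0583]
tool_rot: [0.112, 0.994, -0.0, -0.0]
ft_force: [-0.7, -0.2, -0.2]
grip_width: 0.0
grasp_force: 0.0
```

Emit:
{"api": "send_rows", "payload": {"motion": "1 0 0 0 0; 1 0 0 0 0; 1 0 0 0 0; 1 0 0 0 0; 1 0 0 0 0"}}

```text
clock: 7.05
eef_pos: [0.6191, -0.3119, 0.0583]
tool_rot: [0.112, 0.994, -0.0, 0.0]
ft_force: [-0.5, 0.0, 0.0]
grip_width: -0.0002
grasp_force: 0.0
```

Emit:
{"api": "send_rows", "payload": {"motion": "1 0 0 -2 0; 1 0 0 -6 0; 1 0 0 -11 0; 1 0 0 -16 0; 1 0 0 -20 0"}}

```text
clock: 7.55
eef_pos: [0.6193, -0.312, 0.2621]
tool_rot: [0.112, 0.994, -0.001, 0.002]
ft_force: [0.9, 0.0, 1.0]
grip_width: 0.0001
grasp_force: 0.0
```

```bash
python3 go.py .577 .347 .3
```

```text
7.55 [ 0.6193 -0.312   0.2621] [-0.47  0.66  0.73  1.64  0.   -0.24] 7.899497065183129e-05 cm: [18.8 63.3 -3.9] [0.9 0.  1. ]
```

Emit:
{"api": "send_rows", "payload": {"motion": "1 0.6 2 -2 0; 1 1.8 6 -4 0; 1 3 10 -4 0; 1 4.2 14 -4 0; 1 5.4 18 -4 0"}}

```text
clock: 8.05
eef_pos: [0.6063, -0.1229, 0.2987]
tool_rot: [0.112, 0.994, 0.0, 0.0]
ft_force: [1.0, 0.4, -0.4]
grip_width: -0.0003
grasp_force: 0.0
```

Emit:
{"api": "send_rows", "payload": {"motion": "1 1.2 4 0 0; 1 2.4 8 0 0; 1 3.6 12 0 0; 1 4.8 16 0 0; 1 6 20 0 0"}}

```text
clock: 8.55
eef_pos: [0.5922, 0.0857, 0.2986]
tool_rot: [0.112, 0.994, 0.0, 0.0]
ft_force: [0.7, -0.3, -0.3]
grip_width: -0.0003
grasp_force: 0.0
```

Emit:
{"api": "send_rows", "payload": {"motion": "1 1.2 4 0 0; 1 2.4 8 0 0; 1 3.6 12 0 0; 1 4.8 16 0 0; 1 5.4 18 0 0"}}

```text
clock: 9.05
eef_pos: [0.5792, 0.2751, 0.298]
tool_rot: [0.11, 0.994, 0.0, -0.0]
ft_force: [-0.3, 0.1, 0.1]
grip_width: -0.0
grasp_force: 0.0
```

```bash
python3 go.py .577 .347 .16
```

```text
9.05 [0.5792 0.2751 0.298 ] [0.44 0.54 0.61 1.65 0.   0.66] -3.844634552259311e-05 cm: [ 1.8  7.  13.8] [-0.3  0.1  0.1]
```

Emit:
{"api": "send_rows", "payload": {"motion": "1 1 3.5 0 0; 1 1.7 6 0 0; 1 1.9 6.9 0 0; 1 1.9 6.9 0 0; 1 1.9 6.9 0 0"}}

```text
clock: 9.55
eef_pos: [0.5772, 0.342, 0.2983]
tool_rot: [0.112, 0.994, -0.0, 0.0]
ft_force: [0.2, -0.4, -0.2]
grip_width: 0.0003
grasp_force: 0.0
```

Emit:
{"api": "send_rows", "payload": {"motion": "1 0 0 2 0; 1 0 0 4 0; 1 0 0 6 0; 1 0 0 7 0; 1 0 0 7 0"}}

```text
clock: 10.05
eef_pos: [0.5765, 0.3411, 0.2269]
tool_rot: [0.113, 0.994, -0.001, -0.001]
ft_force: [-0.5, -0.0, -0.1]
grip_width: -0.0002
grasp_force: 0.0
```

```bash
python3 go.py .577 .347 .16
python3 - <<'E'
from h import *
a=vision.camera("side")[:,:,::-1]; b=vision.camera("top")[:,:,::-1]
cv2.imwrite("pics/p2.png",np.hstack([cv2.resize(a[70:210,190:330],(400,400),interpolation=3),cv2.resize(b[130:270,60:200],(400,400),interpolation=3)]))
E
```

```text
10.05 [0.5765 0.3411 0.2269] [ 0.53  0.6   0.55  1.52 -0.    0.76] -0.00018186276569107971 cm: [0.1 0.6 6.7] [-0.5 -0.  -0.1]
```

View pics/p2.png

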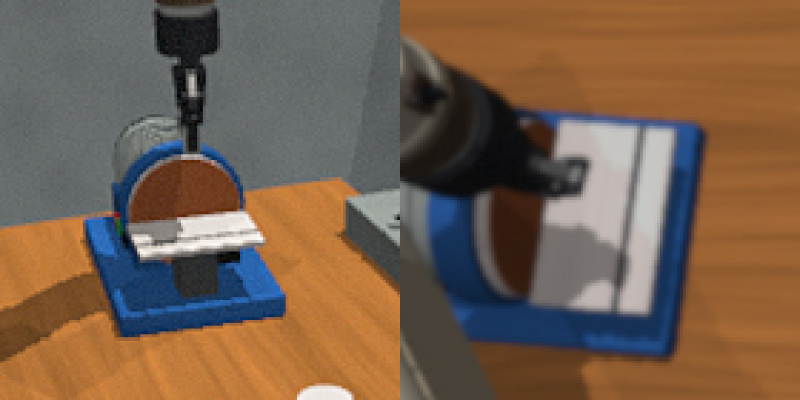

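The fingertips stand above the work table, in front of the disc; in the top view they are at crop (575,175). Parallax explains the offset from the plate's middle. I'll descend and hold.

Emit:
{"api": "send_rows", "payload": {"motion": "1 0 0.2 2 0; 1 0 0.3 4 0; 1 0 0.3 6 0; 1 0 0.3 6.8 0; 1 0 0.3 6.8 0"}}

```text
clock: 10.65
eef_pos: [0.5774, 0.3457, 0.1599]
tool_rot: [0.112, 0.994, -0.0, -0.0]
ft_force: [0.3, -0.8, 0.2]
grip_width: 0.0001
grasp_force: 0.0
```

```bash
python3 go.py .577 .347 .157
python3 - <<'E'
from h import *
a=vision.camera("side")[:,:,::-1]; b=vision.camera("top")[:,:,::-1]
cv2.imwrite("pics/p3.png",np.hstack([cv2.resize(a[90:190,210:310],(400,400),interpolation=3),cv2.resize(b[155:255,70:170],(400,400),interpolation=3)]))
E
```

```text
10.65 [0.5774 0.3457 0.1599] [ 0.54  0.63  0.41  1.36 -0.    0.76] 0.00012502636091622757 cm: [0.1 0.1 0.3] [ 0.3 -0.8  0.2]
```

View pics/p3.png

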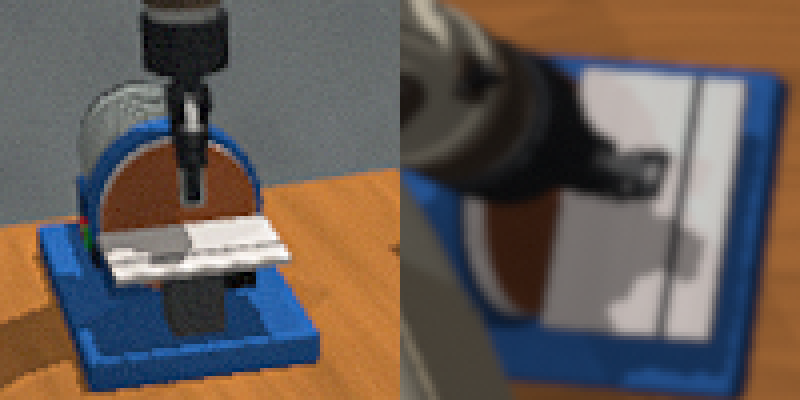

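The tips are centred over the table, 4 cm up and touching nothing. Hold for 2.5 s, then withdraw.

Emit:
{"api": "send_rows", "payload": {"motion": "1 0 0 0.3 0; 1 0 0 0.3 0; 1 0 0 0.3 0; 1 0 0 0.3 0; 1 0 0 0.3 0"}}

```text
clock: 11.25
eef_pos: [0.5777, 0.346, 0.1575]
tool_rot: [0.112, 0.994, 0.0, 0.0]
ft_force: [-0.2, -0.2, -0.2]
grip_width: -0.0002
grasp_force: 0.0
```

Emit:
{"api": "send_rows", "payload": {"motion": "1 0 0 0 0; 1 0 0 0 0; 1 0 0 0 0; 1 0 0 0 0; 1 0 0 0 0"}}

```text
clock: 11.75
eef_pos: [0.5776, 0.3459, 0.1573]
tool_rot: [0.112, 0.994, -0.0, -0.0]
ft_force: [0.7, 0.3, 0.8]
grip_width: -0.0001
grasp_force: 0.0
```

Emit:
{"api": "send_rows", "payload": {"motion": "1 0 0 0 0; 1 0 0 0 0; 1 0 0 0 0; 1 0 0 0 0; 1 0 0 0 0"}}

```text
clock: 12.25
eef_pos: [0.5777, 0.3459, 0.1573]
tool_rot: [0.112, 0.994, -0.0, 0.0]
ft_force: [-0.4, -0.3, 0.3]
grip_width: 0.0002
grasp_force: 0.0
```

Emit:
{"api": "send_rows", "payload": {"motion": "1 0 0 0 0; 1 0 0 0 0; 1 0 0 0 0; 1 0 0 0 0; 1 0 0 0 0"}}

```text
clock: 12.75
eef_pos: [0.5776, 0.346, 0.1573]
tool_rot: [0.112, 0.994, -0.0, -0.0]
ft_force: [0.5, 0.3, 0.3]
grip_width: 0.0
grasp_force: 0.0
```

Emit:
{"api": "send_rows", "payload": {"motion": "1 0 0 0 0; 1 0 0 0 0; 1 0 0 0 0; 1 0 0 0 0; 1 0 0 0 0"}}

```text
clock: 13.25
eef_pos: [0.5777, 0.3459, 0.1573]
tool_rot: [0.112, 0.994, -0.0, -0.0]
ft_force: [0.3, -1.8, -0.7]
grip_width: -0.0002
grasp_force: 0.0
```

Emit:
{"api": "send_rows", "payload": {"motion": "1 0 0 0 0; 1 0 0 0 0; 1 0 0 0 0; 1 0 0 0 0; 1 0 0 0 0"}}

```text
clock: 13.75
eef_pos: [0.5777, 0.3459, 0.1573]
tool_rot: [0.112, 0.994, 0.0, 0.0]
ft_force: [-0.2, -0.0, 0.1]
grip_width: -0.0
grasp_force: 0.0
```

Emit:
{"api": "send_rows", "payload": {"motion": "1 0 0 -2 0; 1 0 0 -5 0; 1 0 0 -9 0; 1 0 0 -12 0; 1 0 0 -14 0"}}

```text
clock: 14.25
eef_pos: [0.5782, 0.3462, 0.3007]
tool_rot: [0.112, 0.994, 0.001, 0.002]
ft_force: [1.0, -0.2, 0.4]
grip_width: -0.0001
grasp_force: 0.0
```

Emit:
{"api": "send_rows", "payload": {"motion": "1 1 -2 0 0; 1 3 -6 0 0; 1 5 -10 0 0; 1 7 -14 0 0; 1 9 -17 0 0"}}

```text
clock: 14.75
eef_pos: [0.4504, 0.1984, 0.2975]
tool_rot: [0.113, 0.994, -0.0, 0.0]
ft_force: [1.1, -0.4, 1.0]
grip_width: 0.0001
grasp_force: 0.0
```

Emit:
{"api": "send_rows", "payload": {"motion": "1 2 -4 0 0; 1 4 -7 0 0; 1 5 -9 0 0; 1 5 -9 0 0; 1 5 -9 0 0"}}

```text
clock: 15.25
eef_pos: [0.3836, 0.1238, 0.2979]
tool_rot: [0.113, 0.994, 0.001, 0.001]
ft_force: [0.8, 0.2, 0.1]
grip_width: 0.0001
grasp_force: 0.0
```

Emit:
{"api": "send_rows", "payload": {"motion": "1 0 0 0 0; 1 0 0 0 0; 1 0 0 0 0; 1 0 0 0 0; 1 0 0 0 0"}}

```text
clock: 15.75
eef_pos: [0.3833, 0.1239, 0.2971]
tool_rot: [0.112, 0.994, -0.0, -0.0]
ft_force: [-0.2, 0.6, -0.4]
grip_width: 0.0004
grasp_force: 0.0
```

```bash
python3 go.py .577 .347 .12; python3 -c "
from h import *
print(bot.get_obs()['joint_vel'].round(3)); print(workorder.job_done())"
```

```text
15.75 [0.3833 0.1239 0.2971] [ 0.31  0.03 -0.08  1.47 -0.    0.54] 0.0003996656425864208 cm: [-13.9  26.1  17.7] [-0.2  0.6 -0.4]
[-0.001 -0.006 -0.003 -0.002 -0.     0.   ]
the job is handed in; nothing more can be done
None
```

I pointed at the middle of the round-ended pine piece and then at the middle of the sander's work table, holding each for at least 2.5 s about 4 cm above with no contact seen, then drew the hand back over 30 cm from the table and handed the job in at 15.75 s; no verdict came back.

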